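# Shut down the bench switch unit

## Robot

A 7-joint arm with a two-finger parallel gripper is mounted at the origin on a cart in front of the work surface, level with it; the furniture and walls round the work are solid. World frame = base frame: x ahead of the robot, y to its left, z up, the work surface at z = 0. Lengths are in m, angles in rad, forces in N, time in s.
With the tool pointing down it reaches from about 0.4 to 0.85 m from the base axis. Payload 10.4 kg.
Tool frame: the origin (TCP) lies at the very end of the fingers, on their centre line; the grasp point (between the pads) lies r.grasp_offset behind it (r.grasp_offset is the distance from the TCP to the grasp point, in m); z points along the fingers, y is the direction in which the jaws open and shut (so a half turn about z gives the same grasp; the last joint's range is limited). The gripper opens to 87 mm and grips with 3 to 60 N. Pads are 19 mm wide; open, the fingers measure 117 mm over their backs; the gripper's body (75 mm by 190 mm) begins 51 mm behind the grasp point.
Start: joints at [-1.173, 0.332, -0.065, 1.46, 0.022, 1.35, -0.088], TCP at [0.255, 0.571, 0.223] pointing down, gripper open.
Joint ranges: [-2.6, 2.6], [-0.5, 2.12], [-1.47, 1.34], [0.16, 2.42], [-1.27, 4.41], [0.06, 2.06], [-2.6, 2.6]. Speed limits (rad/s): [2.22, 2.22, 2.79, 2.79, 3.14, 3.14, 3.14].

## Interface

Orientations are given as a unit quaternion [x, y, z, w].
In Python, from bench import read_state, cams, job, r gives the robot as it stands. The module is installed in compiled form; this text tells all that it offers.
- The arm moves only by the tool arm_command, never from a script. Its argument "increments" is a list of rows, each an object of numbers: "gripper": the opening in per cent of the stroke, from 0 (shut) to 100 (fully open); "dx", "dy", "dz": the shift along the tool's x, y, z in m; "spin": the turn about the tool's z in degrees. In form: [{"gripper": .., "dx": .., "dy": .., "dz": .., "spin": ..}, ...]. A call has exactly 8 rows; each row shifts and turns the commanded pose from where the row before left it, along the tool's axes as they then stand; what a row does not reach is not made up. A row lasts 1/8 s, in which the tool goes at most 62.5 mm and 10.7 degrees, less where a joint would pass 70% of its speed; a pose out of reach is approached as far as the arm can. A call with a gripper value outside its range is refused whole. The fingers move at their own pace and stop on an object; "grip_force" is the grip in N (left out, the last holds). Time passes only in rows, so rows that do not move let the fingers close, or fill a call up. It gives the time, the measured TCP pose, the force and the opening at its end, in the units of the state.
- read_state(): the state, without advancing time (a new reading comes with each control period).
- cams.camera(name): name is "side" or "top" or "wrist"; returns the picture (420x560x3 uint8, red, green, blue); there is no depth.
- cams.camera_info(name): a dict with "K" (3x3 intrinsics, pixels), "rvec" (rotation vector, rad) and "tvec" (3), from world to camera coordinates, as OpenCV has them. Camera axes: x right, y down, z forward; pixel columns grow to the right and rows downward; lengths in m; the calibration is good to about 2 mm. A picture is of the moment at which its call begins: read the wrist's pose just before it. camera_info takes no time and is no camera call; for the wrist camera it gives the pose at the moment of the call.
- job.close_job(): hands the job in, once; it reports no verdict.
The state is a dict: "time": time; "joint_positions": joint angles; "joint_vel": joint speeds; "joint_torque": joint torques, N m; "ee_pos": TCP position; "eef_rot": TCP orientation; "ft_force": force on the tool from outside, world axes, zero at the start; "torque": the same for the moment, N m; "width": finger opening in m.
Only numpy, scipy, OpenCV 4.12 (cv2) and the standard library are available. Lean on these libraries where they do the work, as an engineer would, in place of code of your own. Each camera call takes 0.05 s, during which the arm holds its last target.

## Task

Shut down the bench outlets for the night: push the blue release button so that the sprung guard of the switch unit pops fully open by itself, keeping the robot clear of the guard. Then lay all four white toggles over to off in one finger drag along the row, without lifting the finger well away from the row part-way. The red toggle past the end of the row feeds the analyser and must stay standing (on); do not shift the things that stand round about.

Things in the scene. Friction and masses are not known exactly. Their poses are not given: they have to be found in the camera images.
- switch_unit: Grey switch unit fixed on the worktop; z up, -x is its front, roughly facing the robot. Origin at worktop height under the guarded bay; spans x -135 to +85, y -170 to +150 mm. Deck 32 mm high; a back wall (x 70 to 84 mm) rises to 118 mm. Along y at x = +8 mm stand four white toggles, then a red one. Low cheeks at the deck's ends (y = +137, -157 mm) reach 46 mm high.
- row_start (a point): Pivot of white toggle 1, 36 mm above the worktop; axes parallel to the unit's. The others follow at 52, 104 and 156 mm along the unit's -y. Each is a white paddle 20 mm wide (x), 8 mm thick, 46 mm long. On: leaning 8 degrees to +y, top 46 mm above the pivot. Off: fallen 60 degrees towards -y, top edge 27 mm above the pivot. Under 1 N at the tip lays one over.
- row_end (a point): Pivot of white toggle 4, the last white one, 156 mm along the unit's -y from row_start. A fingertip 30 to 40 mm above the pivots, drawn along -y from beside toggle 1 (its +y side is free above the cheek), lays the toggles over one after another and passes over the fallen ones; toggle 4 has dropped when the finger's leading side is 35 mm past its pivot.
- red_pivot (a point): Pivot of the red toggle, 75 mm beyond row_end along the unit's -y; same shape and motion as the white ones but red, on a red base plate.
- toggle_1 (a joint): White toggle 1 (rad): 0 = on (upright), 1.19 = off (laid over towards the unit's -y). Weighted with a slightly stiff hinge: left short of about 0.4 it stays put, pushed further it drops to off by itself.
- toggle_2 (a joint): White toggle 2, as toggle 1.
- toggle_3 (a joint): White toggle 3, as toggle 1.
- toggle_4 (a joint): White toggle 4, as toggle 1.
- toggle_red (a joint): Red toggle, same motion: 0 = on, 1.19 = off.
- guard (a joint): Guard over the row: clear flap in a yellow frame, 296 mm along y, 147 mm deep, hinged along y at x = +70, z = 122 mm. 0 = shut and latched, sloping down to the front (26 degrees); 1.46 rad = fully open, held by its spring; opens within about 1 s of release. Open, it leans forward over the row, 58 degrees from the level.
- guard_edge (a point): Middle of the guard's free edge. Shut: x = -62, z = 58 mm in the unit; it swings out to x = -77 mm on the way up. Open: x = -8, z = 247 mm, above the row, so a hand pointing straight down onto the row meets the guard; lean the tool back to the unit's front by about 35 degrees (fingers pointing down and to +x).
- release_button (a joint): Travel of the release button into the nose (m): 0 = out, 0.008 = fully in. Sprung: about 1 N to start, 6 N fully in; the latch lets go at about 5 mm and the button comes back out by itself.
- button_top (a point): Centre of the face of the round blue release button, 32 mm across, on the sloping nose at the unit's front (x -114, y 0, z 62 mm in the unit); moves with it. It is pushed along its axis: down and towards the unit's +x, 25 degrees from vertical. A hand held upright there is in the way of the guard's swing; with the tool leaning back along the button's axis it is clear.
- wash_bottle: White wash bottle with red spout, 65x94x190 mm, standing to the right of the unit; origin at the centre of its underside. Bystander.
- bottle_white: White round bottle, 39 mm across, 150 mm high, to the right of the unit; origin at the centre of its underside. Bystander.
- rack_return: Black 24-hole tube rack, 101x139x34 mm, to the right of the unit; origin at the centre of its underside. Bystander.
- tape_roll: Roll of beige tape lying flat, 62 mm across, 19 mm high, to the left in front, beside the blue water bath, which with its lid stands 300 mm high between the robot's start and the unit: pass well above it. Origin at the centre of its underside. Bystander.

How it is judged:
On the way, in this order (a step that is already met when the one before it is completed fails the run):
1. the guard has sprung fully open (value of joint guard above 1.35 rad), for 0.2 s.
2. all four white toggles are laid over to off (value of joint each of toggle_1, toggle_2, toggle_3, toggle_4 above 1 rad), for 0.2 s.
At the end, for the whole second after the job is handed in: The four white toggles are laid over to off (each past 1.0 rad of its 1.19), the red toggle still stands at on (below 0.2 rad), the guard stands open (past 1.35 rad of 1.46) and the release button has come back out (less than 2 mm in) (all of step 2 and value of joint toggle_red below 0.2 rad and value of joint guard above 1.35 rad and value of joint release_button below 0.002 m); the robot touches nothing.
It fails at once if the red toggle is pushed over (past 0.45 rad) (value of joint toggle_red above 0.45 rad).
It fails at once if the robot touches the guard with more than 2 N (contact force between guard and the arm above 2 N or contact force between guard and the fingers above 2 N).
It fails at once if while some white toggles are off and others still on, the grasp point is lifted more than 60 mm above the tops of the standing toggles (more than 110 mm above their pivots) (value of joint any of toggle_1, toggle_2, toggle_3, toggle_4 above 0.9 rad and value of joint any of toggle_1, toggle_2, toggle_3, toggle_4 below 0.6 rad and z of the grasp point in the frame of row_start above 0.11 m).
It fails at once if a bystander is shifted by more than 20 mm or tipped over (distance of any of wash_bottle, bottle_white, rack_return, tape_roll from where it was at the start of the episode above 0.02 m or angle between any of wash_bottle, bottle_white, rack_return, tape_roll's own z axis and vertical above 0.4 rad).
It also fails if it takes over 48 s, if anything falls off the work surface, if the arm or the gripper's body presses on something with over 40 N, if the wrist force passes 120 N, or if a joint passes its speed limit or range.

## Working session

There is one attempt and no reset: what is moved stays moved. The work goes in short steps, Python scripts to look and compute and a tool call to move; the robot and the scene stay as the last step left them, time stands still between calls to the robot, and variables do not carry over. Pictures are saved under pics/ and viewed, and the job is handed in when it is done.

Besides the shell and the picture viewer there is one more tool, called after ">>>" as a command line: name --argument value ..., lists and objects as JSON in quotes. arm_command: Moves the arm, as the interface text tells. Its arguments: {"type":"object","properties":{"increments":{"type":"array","items":{"type":"object","properties":{"gripper":{"type":"number"},"dx":{"type":"number"},"dy":{"type":"number"},"dz":{"type":"number"},"spin":{"type":"number"}}}},"grip_force":{"type":"number"}},"required":["increments"]}

```bash
mkdir -p pics; ls; python3 - <<'E'
from bench import read_state, cams, job, r
import cv2, numpy as np
s=read_state()
for k,v in s.items(): print(k,np.round(v,4))
print(r.grasp_offset,[a for a in dir(r) if a[0]!='_'])
for n in("side","top","wrist"):
    im=cams.camera(n); cv2.imwrite(f"pics/{n}0.png",im[:,:,::-1])
    i=cams.camera_info(n); print(n,np.round(i["K"],1).tolist(),np.round(i["rvec"],4).ravel(),np.round(i["tvec"],4).ravel())
E
```

```text
pics
time 0.0
joint_positions [-1.1726  0.3329 -0.0647  1.4609  0.0216  1.3499 -0.0885]
joint_vel [ 0.0005 -0.0001  0.0011  0.0017 -0.0012 -0.0012  0.0001]
joint_torque [-2.00000e-04 -6.23238e+01  2.46000e-02 -3.89907e+01 -6.14000e-02
  3.96000e-02  1.00000e-04]
ee_pos [0.2552 0.5701 0.2218]
eef_rot [ 2.089e-01  9.779e-01 -7.000e-04 -1.000e-04]
ft_force [ 0.5987 -0.4142 -0.107 ]
torque [ 0.0404  0.0058 -0.0196]
width 0.0873
0.0187 ['PlanningError', 'grasp_offset']
side [[442.2, 0.0, 286.1], [0.0, 442.2, 210.8], [0.0, 0.0, 1.0]] [ 2.2068 -0.3023  0.1282] [-0.5124  0.0625  1.4745]
top [[386.3, 0.0, 278.7], [0.0, 386.3, 204.3], [0.0, 0.0, 1.0]] [ 2.1527 -2.0973  0.2253] [-0.1866  0.523   1.0312]
wrist [[376.9, 0.0, 279.5], [0.0, 376.9, 209.7], [0.0, 0.0, 1.0]] [-2.4577 -1.5922 -0.1952] [-0.6239 -0.0288  0.3899]
```

View pics/side0.png

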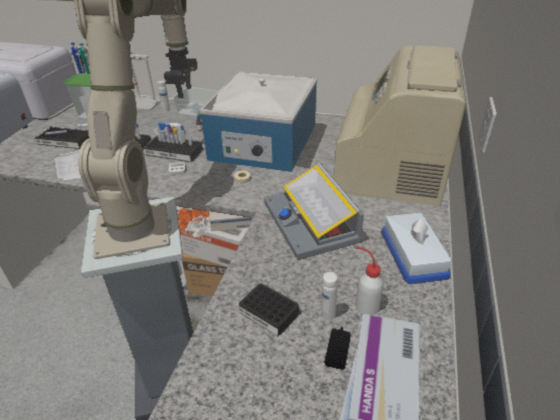

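View pics/top0.png

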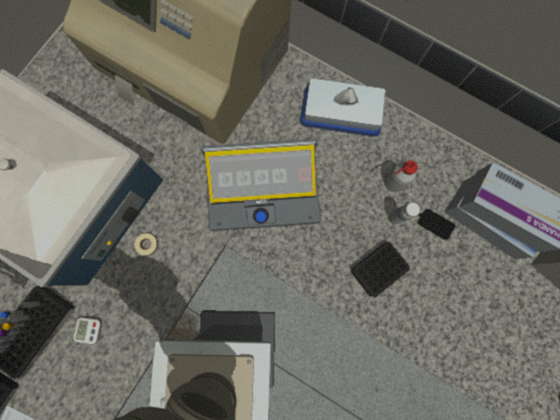

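View pics/wrist0.png

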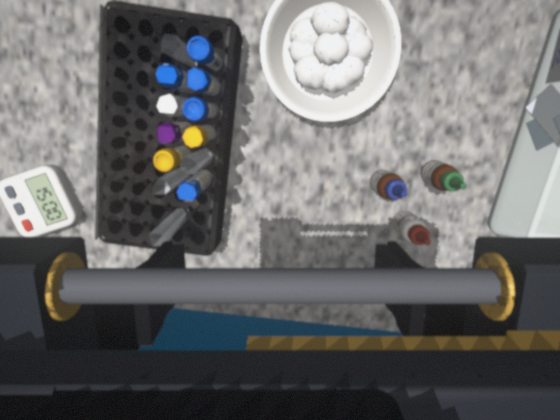

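```bash
python3 - <<'E'
import cv2
a=cv2.imread("pics/top0.png")[130:240,190:335]; cv2.imwrite("pics/top0z.png",cv2.resize(a,None,fx=5.5,fy=5.4,interpolation=cv2.INTER_CUBIC))
a=cv2.imread("pics/side0.png")[155:265,255:375]; cv2.imwrite("pics/side0z.png",cv2.resize(a,None,fx=6,fy=5.4,interpolation=cv2.INTER_CUBIC))
E
```

```text
(no output)
```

View pics/top0z.png

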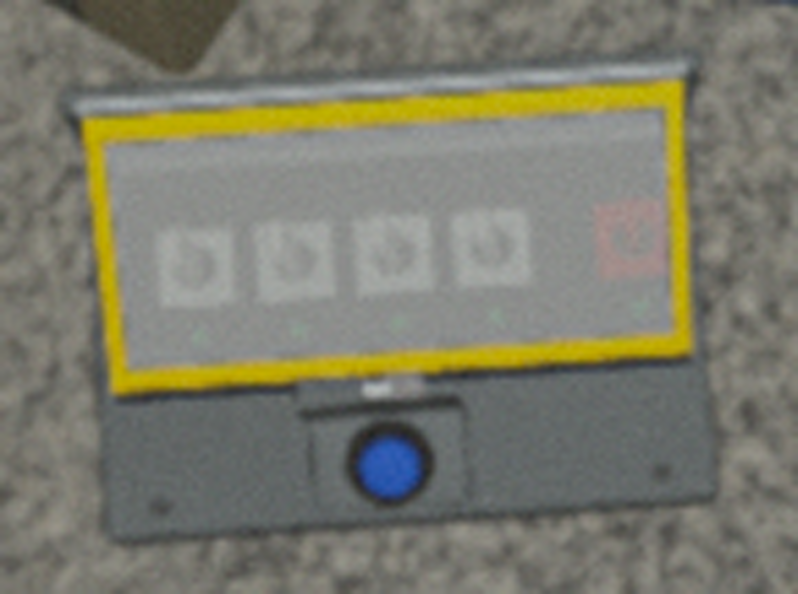

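View pics/side0z.png

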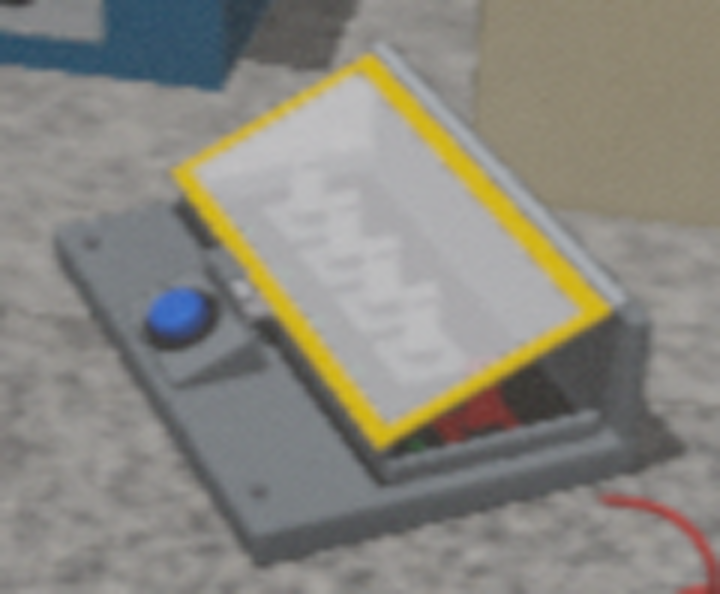

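```bash
cat > h.py <<'E'
import numpy as np, cv2
from scipy.optimize import least_squares
from scipy.spatial.transform import Rotation as R
from bench import read_state, cams, job, r
def proj(n,P):
    i=cams.camera_info(n); return cv2.projectPoints(np.atleast_2d(np.float64(P)),np.float64(i["rvec"]),np.float64(i["tvec"]),np.float64(i["K"]),None)[0][:,0]
E
python3 - <<'E'
from h import *
T=[((-114,0,62),(390,467)),((-135,150,32),(110,537)),((-135,-170,32),(713,497)),((-62,138,58),(115,392)),((-62,-158,58),(690,354))]
S=[((-114,0,62),(180,313)),((-135,150,32),(58,235)),((-135,-170,32),(262,545)),((-62,138,58),(175,172)),((-62,-158,58),(385,447))]
Tp=np.array([b for a,b in T])/[5.5,5.4]+[190,130]-.4
Sp=np.array([b for a,b in S])/[6,5.4]+[255,155]-.4
X=np.array([a for a,b in T])/1e3
tog=np.array([(195,267),(295,261),(393,254),(491,247),(632,240)])/[5.5,5.4]+[190,130]-.4
def W(p,X): c,s=np.cos(p[2]),np.sin(p[2]); return X@np.array([[c,-s,0],[s,c,0],[0,0,1]]).T+[p[0],p[1],0]
def res(p):
    P=W(p,X); Y=np.array([[.008,p[3]-d,.034] for d in(0,.052,.104,.156,.231)])
    return np.r_[(proj("top",P)-Tp).ravel(),(proj("side",P)-Sp).ravel(),(proj("top",W(p,Y))-tog).ravel()]
s=least_squares(res,[.7,0,0,.1],loss='soft_l1')
print(s.x,np.degrees(s.x[2])); print(np.round(res(s.x).reshape(-1,2),1).tolist())
p=s.x
for n,q in dict(button=(-.114,0,.062),t1=(.008,p[3],.036),t4=(.008,p[3]-.156,.036),red=(.008,p[3]-.231,.036)).items(): print(n,W(p,np.array([q])).round(4))
E
```

```text
[ 0.60363845 -0.11369919  0.0995549   0.09697733] 5.704075396918002
[[0.6, 0.4], [-0.9, 0.3], [2.4, -0.4], [-0.0, -0.3], [1.0, -0.6], [-0.8, -1.0], [-0.9, -2.5], [-0.9, -2.3], [0.0, 0.5], [-0.5, 0.8], [-0.0, -0.2], [-0.2, -0.3], [-0.0, -0.2], [0.0, -0.1], [0.1, -0.6]]
button [[ 0.4902 -0.125   0.062 ]]
t1 [[ 0.602  -0.0164  0.036 ]]
t4 [[ 0.6175 -0.1716  0.036 ]]
red [[ 0.6249 -0.2463  0.036 ]]
```

>>> arm_command --increments '[{"gripper": 0,"dx": 0,"dy": 0,"dz": -0.05,"spin": -10},{"gripper": 0,"dx": 0,"dy": 0,"dz": -0.05,"spin": -10},{"gripper": 0,"dx": 0,"dy": 0,"dz": -0.05,"spin": -10},{"gripper": 0,"dx": 0,"dy": 0,"dz": -0.05,"spin": 0},{"gripper": 0,"dx": 0,"dy": 0,"dz": -0.04,"spin": 0},{"gripper": 0,"dx": -0.012,"dy": -0.05,"dz": 0,"spin": 0},{"gripper": 0,"dx": -0.012,"dy": -0.055,"dz": 0,"spin": 0},{"gripper": 0,"dx": -0.012,"dy": -0.055,"dz": 0,"spin": 0}]' --grip_force 20

```text
time: 1.15
ee_pos: [0.308, 0.4133, 0.4622]
eef_rot: [-0.051, 0.999, -0.0, -0.0]
ft_force: [0.8, -0.2, 0.2]
width: 0.0147
```

>>> arm_command --increments '[{"gripper": 0,"dx": -0.012,"dy": -0.055,"dz": 0,"spin": 0},{"gripper": 0,"dx": -0.012,"dy": -0.055,"dz": 0,"spin": 0},{"gripper": 0,"dx": -0.012,"dy": -0.055,"dz": 0,"spin": 0},{"gripper": 0,"dx": -0.012,"dy": -0.055,"dz": 0,"spin": 0},{"gripper": 0,"dx": -0.012,"dy": -0.055,"dz": 0,"spin": 0},{"gripper": 0,"dx": -0.012,"dy": -0.055,"dz": 0,"spin": 0},{"gripper": 0,"dx": -0.012,"dy": -0.055,"dz": 0,"spin": 0},{"gripper": 0,"dx": -0.012,"dy": -0.055,"dz": 0,"spin": 0}]'

```text
time: 2.15
ee_pos: [0.4483, -0.0147, 0.4625]
eef_rot: [-0.051, 0.999, 0.0, 0.0]
ft_force: [1.2, 0.1, 0.3]
width: 0.0005
```

```bash
python3 -c "
from h import *
s=read_state()
for k in ('time','joint_positions','ee_pos','ft_force','width'): print(k,np.round(s[k],3))
print(R.from_quat(s['eef_rot']).as_matrix().round(3))"
```

```text
time 2.15
joint_positions [-0.569 -0.108  0.449  1.439  0.048  1.8    1.562]
ee_pos [ 0.448 -0.015  0.462]
ft_force [1.183 0.115 0.324]
width 0.001
[[-0.995 -0.103  0.   ]
 [-0.103  0.995  0.   ]
 [-0.     0.    -1.   ]]
```

>>> arm_command --increments '[{"gripper": 0,"dz": -0.05},{"gripper": 0,"dz": -0.05},{"gripper": 0,"dz": -0.05},{"gripper": 0,"dz": -0.05},{"gripper": 0,"dz": -0.05},{"gripper": 0,"dz": -0.05},{"gripper": 0,"dz": -0.05},{"gripper": 0,"dz": -0.05}]'

```text
validation failed for argument at $.in...
```

```bash
python3 -c "
from h import *
s=read_state()
for k in ('time','joint_positions','ee_pos','ft_force','width'): print(k,np.round(s[k],3))
print(R.from_quat(s['eef_rot']).as_matrix().round(3))"
```

```text
time 2.15
joint_positions [-0.569 -0.108  0.449  1.439  0.048  1.8    1.562]
ee_pos [ 0.448 -0.015  0.462]
ft_force [1.183 0.115 0.324]
width 0.001
[[-0.995 -0.103  0.   ]
 [-0.103  0.995  0.   ]
 [-0.     0.    -1.   ]]
```

All five keys are required in each row.

>>> arm_command --increments '[{"gripper": 0,"dx": 0,"dy": 0,"dz": -0.05,"spin": 0},{"gripper": 0,"dx": 0,"dy": 0,"dz": -0.05,"spin": 0},{"gripper": 0,"dx": 0,"dy": 0,"dz": -0.05,"spin": 0},{"gripper": 0,"dx": 0,"dy": 0,"dz": -0.05,"spin": 0},{"gripper": 0,"dx": 0,"dy": 0,"dz": -0.05,"spin": 0},{"gripper": 0,"dx": 0,"dy": 0,"dz": -0.05,"spin": 0},{"gripper": 0,"dx": 0,"dy": 0,"dz": -0.05,"spin": 0},{"gripper": 0,"dx": 0,"dy": 0,"dz": -0.05,"spin": 0}]'

```text
time: 3.15
ee_pos: [0.4318, -0.0145, 0.6742]
eef_rot: [-0.051, 0.994, 0.002, 0.101]
ft_force: [0.1, -0.9, 0.3]
width: 0.0004
```

```bash
cat > st.py <<'E'
from h import *
s=read_state()
for k in ('time','joint_positions','ee_pos','ft_force','width'): print(k,np.round(s[k],4))
print(R.from_quat(s['eef_rot']).as_matrix().round(3))
E
python3 st.py
```

```text
time 3.15
joint_positions [ 0.4046 -0.0215 -0.4514  0.9    -0.016   2.058   1.6168]
ee_pos [ 0.4318 -0.0145  0.6742]
ft_force [ 0.1099 -0.8689  0.3177]
width 0.0004
[[-0.974 -0.102  0.201]
 [-0.101  0.995  0.014]
 [-0.201 -0.006 -0.979]]
```

>>> arm_command --increments '[{"gripper": 0,"dx": 0,"dy": 0,"dz": -0.05,"spin": 0},{"gripper": 0,"dx": 0,"dy": 0,"dz": -0.05,"spin": 0},{"gripper": 0,"dx": 0,"dy": 0,"dz": -0.05,"spin": 0},{"gripper": 0,"dx": 0,"dy": 0,"dz": -0.05,"spin": 0},{"gripper": 0,"dx": 0,"dy": 0,"dz": -0.05,"spin": 0},{"gripper": 0,"dx": 0,"dy": 0,"dz": -0.05,"spin": 0},{"gripper": 0,"dx": 0,"dy": 0,"dz": 0,"spin": 0},{"gripper": 0,"dx": 0,"dy": 0,"dz": 0,"spin": 0}]'

```text
time: 4.15
ee_pos: [0.3738, -0.0169, 0.7647]
eef_rot: [-0.049, 0.977, -0.002, 0.205]
ft_force: [0.2, 0.3, -0.4]
width: 0.0006
```

```bash
python3 st.py
```

```text
time 4.15
joint_positions [ 0.4953 -0.1504 -0.39    0.8082 -0.1261  2.0577  1.6865]
ee_pos [ 0.3738 -0.0169  0.7647]
ft_force [ 0.2406  0.3282 -0.3986]
width 0.0006
[[-0.911 -0.095  0.402]
 [-0.097  0.995  0.015]
 [-0.401 -0.025 -0.916]]
```

>>> arm_command --increments '[{"gripper": 0,"dx": 0,"dy": 0,"dz": -0.05,"spin": 0},{"gripper": 0,"dx": 0,"dy": 0,"dz": -0.05,"spin": 0},{"gripper": 0,"dx": 0,"dy": 0,"dz": -0.05,"spin": 0},{"gripper": 0,"dx": 0,"dy": 0,"dz": -0.05,"spin": 0},{"gripper": 0,"dx": 0,"dy": 0,"dz": -0.05,"spin": 0},{"gripper": 0,"dx": 0,"dy": 0,"dz": 0,"spin": 0},{"gripper": 0,"dx": 0,"dy": 0,"dz": 0,"spin": 0},{"gripper": 0,"dx": 0,"dy": 0,"dz": 0,"spin": 0}]'

```text
time: 5.15
ee_pos: [0.3108, -0.0203, 0.839]
eef_rot: [-0.045, 0.953, -0.009, 0.299]
ft_force: [0.4, 1.1, -0.0]
width: 0.0004
```

```bash
python3 st.py
```

```text
time 5.15
joint_positions [ 0.04   -0.2576 -0.0797  0.7331 -0.0064  2.0578  1.6168]
ee_pos [ 0.3108 -0.0203  0.839 ]
ft_force [ 0.3508  1.0629 -0.0226]
width 0.0004
[[-0.817 -0.08   0.571]
 [-0.091  0.996  0.01 ]
 [-0.569 -0.044 -0.821]]
```

>>> arm_command --increments '[{"gripper": 0,"dx": 0.0218,"dy": -0.006,"dz": 0.0492,"spin": 0},{"gripper": 0,"dx": 0.0218,"dy": -0.006,"dz": 0.0492,"spin": 0},{"gripper": 0,"dx": 0.0218,"dy": -0.006,"dz": 0.0492,"spin": 0},{"gripper": 0,"dx": 0.0218,"dy": -0.006,"dz": 0.0492,"spin": 0},{"gripper": 0,"dx": 0.0218,"dy": -0.006,"dz": 0.0492,"spin": 0},{"gripper": 0,"dx": 0.0218,"dy": -0.006,"dz": 0.0492,"spin": 0},{"gripper": 0,"dx": 0.0218,"dy": -0.006,"dz": 0.0492,"spin": 0},{"gripper": 0,"dx": 0.0218,"dy": -0.006,"dz": 0.0492,"spin": 0}]'

```text
time: 6.15
ee_pos: [0.4287, -0.0894, 0.4696]
eef_rot: [-0.05, 0.96, -0.001, 0.276]
ft_force: [1.5, -0.1, -0.7]
width: 0.0001
```

```bash
python3 st.py; cat > go.py <<'E'
from h import *
import sys
s=read_state(); t=np.array([float(a) for a in sys.argv[1:4]]); M=R.from_quat(s['eef_rot']).as_matrix()
print("d",(M.T@(t-s['ee_pos'])).round(4))
i=cams.camera_info("wrist"); Rc=cv2.Rodrigues(np.float64(i['rvec']))[0]; c=-Rc.T@np.ravel(i['tvec']); print("cam in tool",(M.T@(c-s['ee_pos'])).round(3))
E
python3 go.py .4615 -.1255 .103
```

```text
time 6.15
joint_positions [ 0.4879 -0.4979 -0.1529  1.8285 -0.2831  1.2856  2.0156]
ee_pos [ 0.4287 -0.0894  0.4696]
ft_force [ 1.469  -0.1258 -0.7483]
width 0.0001
[[-0.843 -0.095  0.53 ]
 [-0.096  0.995  0.025]
 [-0.53  -0.03  -0.848]]
d [ 0.17   -0.0281  0.3273]
cam in tool [ 0.067 -0.    -0.163]
```

>>> arm_command --increments '[{"gripper": 0,"dx": 0.0212,"dy": -0.0035,"dz": 0.0409,"spin": 0},{"gripper": 0,"dx": 0.0212,"dy": -0.0035,"dz": 0.0409,"spin": 0},{"gripper": 0,"dx": 0.0212,"dy": -0.0035,"dz": 0.0409,"spin": 0},{"gripper": 0,"dx": 0.0212,"dy": -0.0035,"dz": 0.0409,"spin": 0},{"gripper": 0,"dx": 0.0212,"dy": -0.0035,"dz": 0.0409,"spin": 0},{"gripper": 0,"dx": 0.0212,"dy": -0.0035,"dz": 0.0409,"spin": 0},{"gripper": 0,"dx": 0.0212,"dy": -0.0035,"dz": 0.0409,"spin": 0},{"gripper": 0,"dx": 0,"dy": 0,"dz": 0,"spin": 0}]'

```text
time: 7.15
ee_pos: [0.4573, -0.1206, 0.1482]
eef_rot: [-0.05, 0.961, 0.001, 0.272]
ft_force: [-0.1, -1.1, -0.1]
width: 0.0007
```

```bash
python3 st.py; python3 go.py .490 -.125 .062; python3 - <<'E'
from h import *
for n in("side","wrist"):
    im=cams.camera(n); cv2.imwrite(f"pics/{n}1.png",im[:,:,::-1])
print(proj("wrist",[.490,-.125,.062]),proj("side",[.490,-.125,.062]),proj("side",[read_state()['ee_pos']]))
E
```

```text
time 7.15
joint_positions [ 0.4217 -0.2806 -0.1116  2.3664 -0.4107  0.5685  2.2737]
ee_pos [ 0.4573 -0.1206  0.1482]
ft_force [-0.0787 -1.0857 -0.1376]
width 0.0007
[[-0.847 -0.096  0.523]
 [-0.095  0.995  0.028]
 [-0.523 -0.026 -0.852]]
d [ 0.0179 -0.0053  0.0904]
cam in tool [ 0.067 -0.    -0.163]
[[274.01597887 180.04747885]] [[283.69958173 211.55554561]] [[273.56505537 189.30113357]]
```

View pics/side1.png

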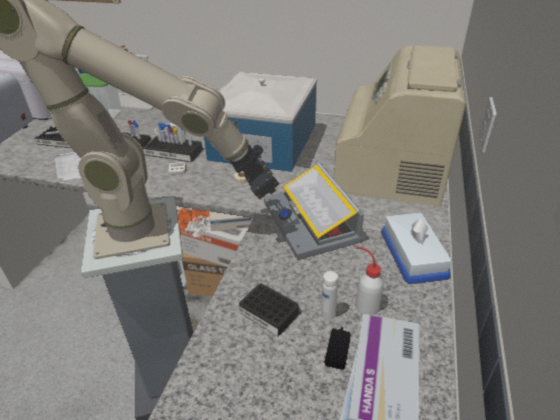

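View pics/wrist1.png

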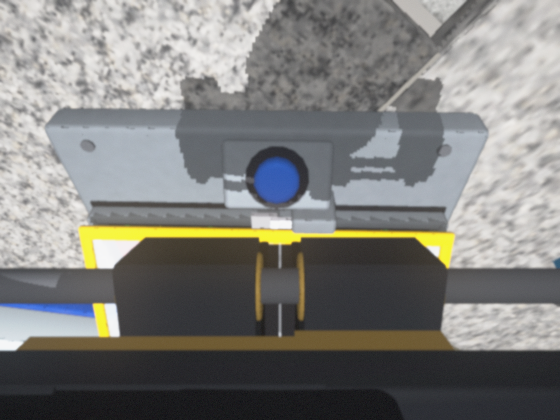

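>>> arm_command --increments '[{"gripper": 0,"dx": 0.006,"dy": -0.0014,"dz": 0.026,"spin": 0},{"gripper": 0,"dx": 0.006,"dy": -0.0013,"dz": 0.026,"spin": 0},{"gripper": 0,"dx": 0.006,"dy": -0.0013,"dz": 0.026,"spin": 0},{"gripper": 0,"dx": 0,"dy": 0,"dz": 0.004,"spin": 0},{"gripper": 0,"dx": 0,"dy": 0,"dz": 0.004,"spin": 0},{"gripper": 0,"dx": 0,"dy": 0,"dz": 0.004,"spin": 0},{"gripper": 0,"dx": 0,"dy": 0,"dz": 0,"spin": 0},{"gripper": 0,"dx": 0,"dy": 0,"dz": 0,"spin": 0}]'

```text
time: 8.25
ee_pos: [0.4931, -0.1243, 0.0672]
eef_rot: [-0.051, 0.96, -0.001, 0.276]
ft_force: [-0.5, -0.3, 0.4]
width: 0.0007
```

```bash
python3 st.py; python3 go.py .490 -.1235 .062
```

```text
time 8.25
joint_positions [ 0.3467 -0.0425 -0.0716  2.3828 -0.5879  0.3153  2.4682]
ee_pos [ 0.4931 -0.1243  0.0672]
ft_force [-0.5404 -0.2679  0.4116]
width 0.0007
[[-0.842 -0.097  0.53 ]
 [-0.098  0.995  0.026]
 [-0.53  -0.03  -0.847]]
d [0.0052 0.0012 0.0028]
cam in tool [ 0.067 -0.    -0.163]
```

>>> arm_command --increments '[{"gripper": 0,"dx": 0.005,"dy": 0.001,"dz": 0,"spin": 0},{"gripper": 0,"dx": 0,"dy": 0,"dz": 0.003,"spin": 0},{"gripper": 0,"dx": 0,"dy": 0,"dz": 0.003,"spin": 0},{"gripper": 0,"dx": 0,"dy": 0,"dz": 0.002,"spin": 0},{"gripper": 0,"dx": 0,"dy": 0,"dz": 0.002,"spin": 0},{"gripper": 0,"dx": 0,"dy": 0,"dz": 0,"spin": 0},{"gripper": 0,"dx": 0,"dy": 0,"dz": 0,"spin": 0},{"gripper": 0,"dx": 0,"dy": 0,"dz": 0,"spin": 0}]'

```text
time: 9.25
ee_pos: [0.4929, -0.1234, 0.0554]
eef_rot: [-0.051, 0.96, -0.0, 0.275]
ft_force: [-26.4, 1.9, 26.3]
width: 0.0002
```

```bash
python3 st.py; python3 go.py .490 -.1235 .062; python3 - <<'E'
from h import *
im=cams.camera("side"); cv2.imwrite("pics/side2.png",cv2.resize(im[120:280,200:400,::-1],None,fx=3.5,fy=3.5))
E
```

```text
time 9.25
joint_positions [ 0.3425 -0.0162 -0.0698  2.3903 -0.6405  0.288   2.5223]
ee_pos [ 0.4929 -0.1234  0.0554]
ft_force [-26.3869   1.8583  26.3473]
width 0.0002
[[-0.843 -0.097  0.529]
 [-0.097  0.995  0.027]
 [-0.529 -0.028 -0.848]]
d [-0.001  -0.0001 -0.0071]
cam in tool [ 0.067 -0.    -0.163]
```

View pics/side2.png

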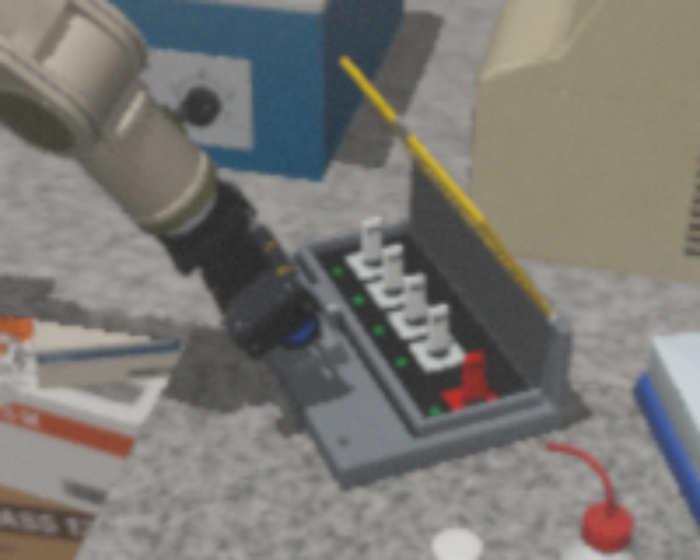

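>>> arm_command --increments '[{"gripper": 0,"dx": 0,"dy": 0,"dz": -0.008,"spin": 0},{"gripper": 0,"dx": 0,"dy": 0,"dz": -0.02,"spin": 0},{"gripper": 0,"dx": 0,"dy": 0,"dz": -0.03,"spin": 0},{"gripper": 0,"dx": 0,"dy": 0,"dz": -0.03,"spin": 0},{"gripper": 0,"dx": 0,"dy": 0.01,"dz": -0.02,"spin": 0},{"gripper": 0,"dx": 0,"dy": 0.02,"dz": -0.01,"spin": 0},{"gripper": 0,"dx": 0,"dy": 0.02,"dz": 0,"spin": 0},{"gripper": 0,"dx": 0,"dy": 0.02,"dz": 0,"spin": 0}]'

```text
time: 10.3
ee_pos: [0.4303, -0.0742, 0.1599]
eef_rot: [-0.051, 0.959, 0.0, 0.279]
ft_force: [-7.4, -1.6, 13.8]
width: 0.0006
```

```bash
python3 st.py; python3 go.py .5375 .0296 .175; python3 - <<'E'
from h import *
for n in("top","wrist"):
    im=cams.camera(n); cv2.imwrite(f"pics/{n}3.png",im[:,:,::-1])
    print(n,proj(n,[[.602,-.0155,.036],[.6175,-.1706,.036],[.6249,-.2453,.036]]).round(1).tolist())
a=cv2.imread("pics/top3.png")[130:240,190:335]; cv2.imwrite("pics/top3z.png",cv2.resize(a,None,fx=5.5,fy=5.4,interpolation=cv2.INTER_CUBIC))
E
```

```text
time 10.3
joint_positions [ 1.0552 -0.5001 -0.698   2.4151 -0.8308  0.7307  2.5412]
ee_pos [ 0.4303 -0.0742  0.1599]
ft_force [-7.4191 -1.6203 13.7587]
width 0.0006
[[-0.839 -0.097  0.535]
 [-0.097  0.995  0.029]
 [-0.535 -0.028 -0.845]]
d [-0.1082  0.0924  0.0476]
cam in tool [ 0.067 -0.    -0.163]
top [[224.6, 178.7], [278.6, 175.0], [304.4, 173.3]]
wrist [[324.0, 268.2], [172.7, 265.1], [100.7, 263.6]]
```

View pics/top3z.png

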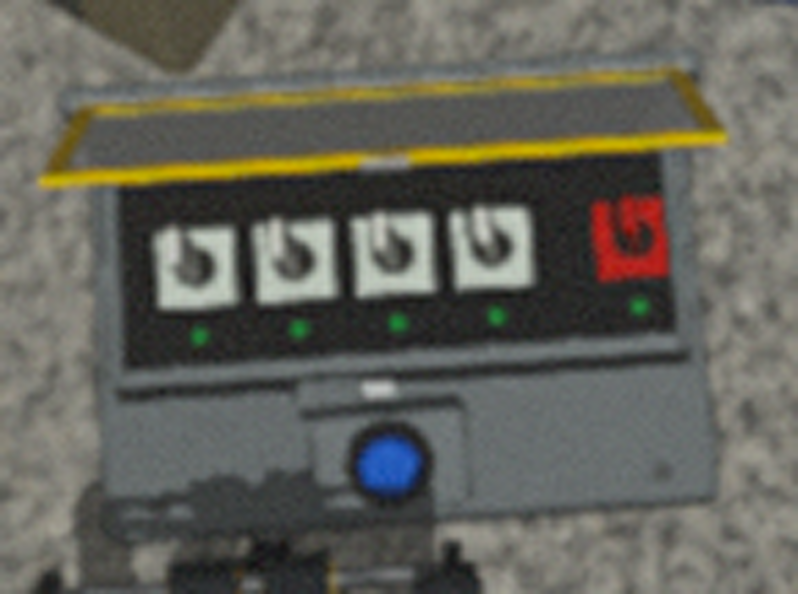

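View pics/wrist3.png

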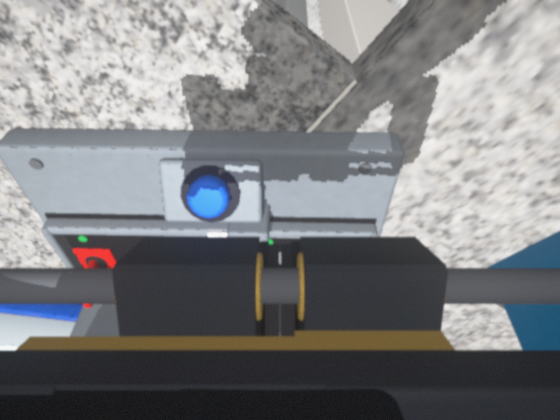

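>>> arm_command --increments '[{"gripper": 0,"dx": -0.0155,"dy": 0.0132,"dz": 0.0068,"spin": 0},{"gripper": 0,"dx": -0.0155,"dy": 0.0132,"dz": 0.0068,"spin": 0},{"gripper": 0,"dx": -0.0155,"dy": 0.0132,"dz": 0.0068,"spin": 0},{"gripper": 0,"dx": -0.0155,"dy": 0.0132,"dz": 0.0068,"spin": 0},{"gripper": 0,"dx": -0.0155,"dy": 0.0132,"dz": 0.0068,"spin": 0},{"gripper": 0,"dx": -0.0155,"dy": 0.0132,"dz": 0.0068,"spin": 0},{"gripper": 0,"dx": -0.0155,"dy": 0.0132,"dz": 0.0068,"spin": 0},{"gripper": 0,"dx": 0,"dy": 0,"dz": 0,"spin": 0}]'

```text
time: 11.4
ee_pos: [0.5384, 0.0302, 0.1762]
eef_rot: [-0.052, 0.959, -0.0, 0.28]
ft_force: [-0.9, -1.0, 0.3]
width: 0.0006
```

```bash
python3 st.py; python3 go.py .601 .0328 .073; python3 - <<'E'
from h import *
im=cams.camera("side"); cv2.imwrite("pics/side4.png",im[:,:,::-1])
E
```

```text
time 11.4
joint_positions [ 1.2327 -0.3937 -1.1828  2.1972 -0.6947  0.6083  2.1317]
ee_pos [0.5384 0.0302 0.1762]
ft_force [-0.906  -1.0275  0.3298]
width 0.0006
[[-0.838 -0.1    0.536]
 [-0.1    0.995  0.029]
 [-0.536 -0.029 -0.844]]
d [ 0.0027 -0.0006  0.1207]
cam in tool [ 0.067 -0.    -0.163]
```

View pics/side4.png

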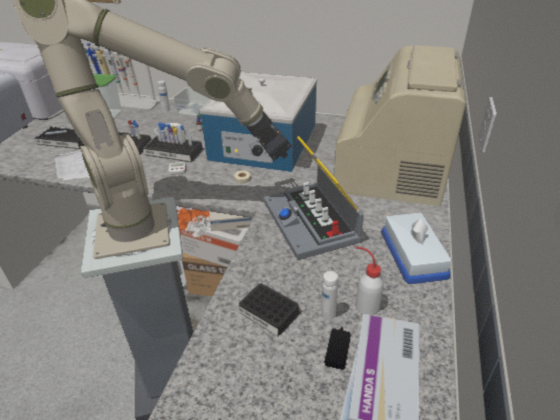

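```bash
python3 - <<'E'
from h import *
i=cams.camera_info("top");Rc=cv2.Rodrigues(np.float64(i['rvec']))[0];c=-Rc.T@np.ravel(i['tvec'])
for px in((160,182),(135,150)):
  for z in(0.,.15,.22,.3):
    d=Rc.T@np.linalg.inv(i['K'])@[*px,1]; print(px,z,(c+d*(z-c[2])/d[2]).round(3))
im=cams.camera("top"); cv2.imwrite("pics/top5.png",im[:,:,::-1])
E
```

```text
(160, 182) 0.0 [0.596 0.18  0.   ]
(160, 182) 0.15 [0.558 0.134 0.15 ]
(160, 182) 0.22 [0.541 0.113 0.22 ]
(160, 182) 0.3 [0.521 0.089 0.3  ]
(135, 150) 0.0 [0.693 0.263 0.   ]
(135, 150) 0.15 [0.642 0.206 0.15 ]
(135, 150) 0.22 [0.619 0.18  0.22 ]
(135, 150) 0.3 [0.592 0.15  0.3  ]
```

View pics/top5.png

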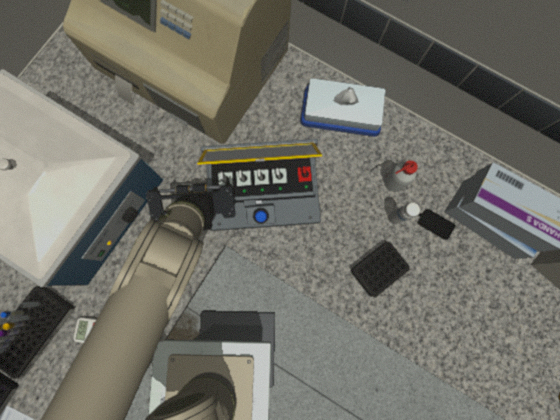

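>>> arm_command --increments '[{"gripper": 0,"dx": 0.0005,"dy": 0,"dz": 0.024,"spin": 0},{"gripper": 0,"dx": 0.0005,"dy": 0,"dz": 0.024,"spin": 0},{"gripper": 0,"dx": 0.0005,"dy": 0,"dz": 0.024,"spin": 0},{"gripper": 0,"dx": 0.0005,"dy": 0,"dz": 0.024,"spin": 0},{"gripper": 0,"dx": 0.0007,"dy": 0,"dz": 0.014,"spin": 0},{"gripper": 0,"dx": 0,"dy": 0,"dz": 0.01,"spin": 0},{"gripper": 0,"dx": 0,"dy": 0,"dz": 0,"spin": 0},{"gripper": 0,"dx": 0,"dy": 0,"dz": 0,"spin": 0}]'

```text
time: 12.5
ee_pos: [0.5724, 0.0251, 0.099]
eef_rot: [-0.048, 0.963, -0.004, 0.266]
ft_force: [0.5, -0.1, -0.2]
width: 0.0002
```

```bash
python3 st.py; python3 go.py .601 .0328 .073; python3 - <<'E'
from h import *
for n,(a,b,c,d) in dict(side=(130,270,240,400),top=(130,240,140,340)).items():
    im=cams.camera(n)[a:b,c:d,::-1]; cv2.imwrite(f"pics/{n}6.png",cv2.resize(im,None,fx=4,fy=4,interpolation=cv2.INTER_CUBIC))
E
```

```text
time 12.5
joint_positions [ 1.0731  0.1603 -1.26    2.1799  0.5285  0.42    1.0973]
ee_pos [0.5724 0.0251 0.099 ]
ft_force [ 0.4833 -0.102  -0.1613]
width 0.0002
[[-0.854 -0.09   0.512]
 [-0.095  0.995  0.018]
 [-0.511 -0.033 -0.859]]
d [-0.0119  0.006   0.0371]
cam in tool [ 0.067 -0.    -0.163]
```

View pics/side6.png

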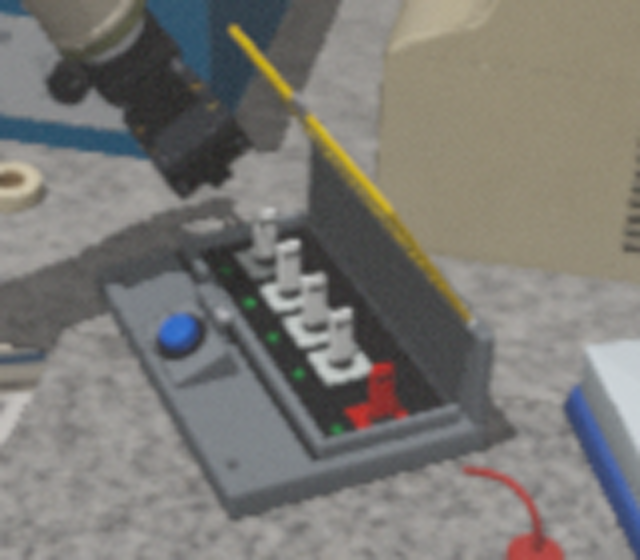

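View pics/top6.png

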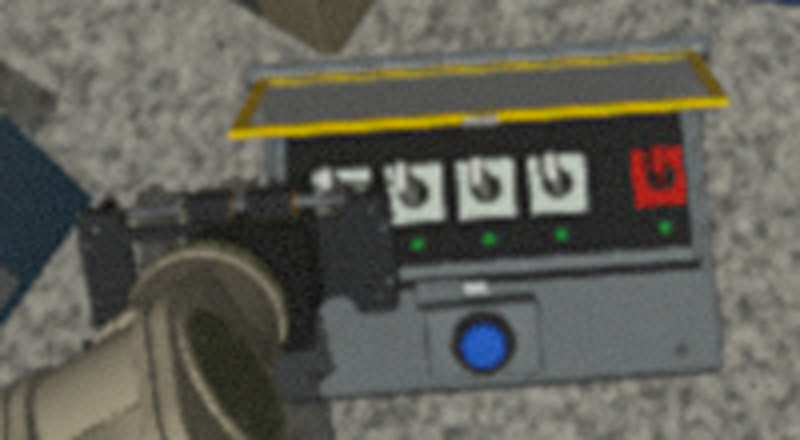

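>>> arm_command --increments '[{"gripper": 0,"dx": -0.003,"dy": 0.002,"dz": 0.009,"spin": 0},{"gripper": 0,"dx": -0.003,"dy": 0.002,"dz": 0.009,"spin": 0},{"gripper": 0,"dx": -0.003,"dy": 0.002,"dz": 0.009,"spin": 0},{"gripper": 0,"dx": -0.003,"dy": 0,"dz": 0.006,"spin": 0},{"gripper": 0,"dx": 0,"dy": 0,"dz": 0.002,"spin": 0},{"gripper": 0,"dx": 0,"dy": 0,"dz": 0,"spin": 0},{"gripper": 0,"dx": 0,"dy": 0,"dz": 0,"spin": 0},{"gripper": 0,"dx": 0,"dy": 0,"dz": 0,"spin": 0}]'

```text
time: 13.6
ee_pos: [0.6003, 0.0327, 0.0751]
eef_rot: [-0.048, 0.963, -0.004, 0.266]
ft_force: [1.5, -0.0, -0.4]
width: 0.0006
```

```bash
python3 st.py; python3 go.py .601 .0328 .073
```

```text
time 13.6
joint_positions [ 0.829   0.2723 -1.0611  2.1377  0.7803  0.4274  0.8704]
ee_pos [0.6003 0.0327 0.0751]
ft_force [ 1.5154 -0.0352 -0.3802]
width 0.0006
[[-0.854 -0.09   0.513]
 [-0.094  0.995  0.018]
 [-0.512 -0.033 -0.858]]
d [0.0005 0.0001 0.0022]
cam in tool [ 0.067 -0.    -0.163]
```

>>> arm_command --increments '[{"gripper": 0,"dx": 0.0001,"dy": -0.014,"dz": 0.001,"spin": 0},{"gripper": 0,"dx": 0.0001,"dy": -0.014,"dz": 0.001,"spin": 0},{"gripper": 0,"dx": 0.0001,"dy": -0.014,"dz": 0.0005,"spin": 0},{"gripper": 0,"dx": 0.0001,"dy": -0.014,"dz": 0.0005,"spin": 0},{"gripper": 0,"dx": 0.0001,"dy": -0.014,"dz": 0.0005,"spin": 0},{"gripper": 0,"dx": 0.0001,"dy": -0.014,"dz": 0.0005,"spin": 0},{"gripper": 0,"dx": 0.0001,"dy": -0.014,"dz": 0.0005,"spin": 0},{"gripper": 0,"dx": 0.0001,"dy": -0.014,"dz": 0.0005,"spin": 0}]'

```text
time: 14.6
ee_pos: [0.6123, -0.0792, 0.074]
eef_rot: [-0.048, 0.963, -0.004, 0.266]
ft_force: [0.3, -0.4, 0.4]
width: 0.0008
```

```bash
python3 st.py; cat > u.py <<'E'
from h import *
p=read_state()['ee_pos']; c,s=.99505,.0994; d=p-np.array([.6036,-.1137,0]); print("unit",(c*d[0]+s*d[1]).round(4),(-s*d[0]+c*d[1]-.098).round(4),p[2].round(4),"(y rel t1)")
E
python3 u.py; python3 - <<'E'
from h import *
for n,(a,b,c,d) in dict(side=(130,270,240,400)).items():
    im=cams.camera(n)[a:b,c:d,::-1]; cv2.imwrite(f"pics/{n}7.png",cv2.resize(im,None,fx=4,fy=4,interpolation=cv2.INTER_CUBIC))
E
```

```text
time 14.6
joint_positions [ 1.124   0.3702 -1.1297  2.0907  0.6815  0.4141  1.2192]
ee_pos [ 0.6123 -0.0792  0.074 ]
ft_force [ 0.305  -0.4468  0.3654]
width 0.0008
[[-0.854 -0.09   0.512]
 [-0.094  0.995  0.018]
 [-0.512 -0.033 -0.859]]
unit 0.0121 -0.0645 0.074 (y rel t1)
```

View pics/side7.png

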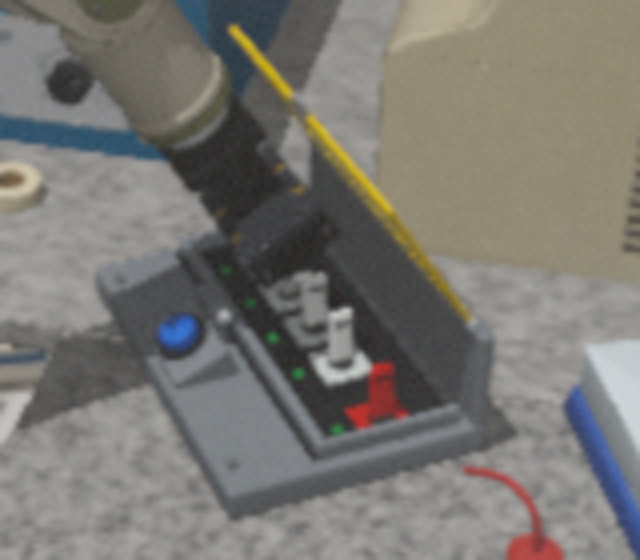

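>>> arm_command --increments '[{"gripper": 0,"dx": 0.0001,"dy": -0.0145,"dz": 0.0005,"spin": 0},{"gripper": 0,"dx": 0.0001,"dy": -0.0145,"dz": 0.0005,"spin": 0},{"gripper": 0,"dx": 0.0001,"dy": -0.0145,"dz": 0.0005,"spin": 0},{"gripper": 0,"dx": 0.0001,"dy": -0.0145,"dz": 0.0005,"spin": 0},{"gripper": 0,"dx": 0.0001,"dy": -0.0145,"dz": 0.0005,"spin": 0},{"gripper": 0,"dx": 0.0001,"dy": -0.0145,"dz": 0.0005,"spin": 0},{"gripper": 0,"dx": 0.0001,"dy": -0.0145,"dz": 0.0005,"spin": 0},{"gripper": 0,"dx": 0.0001,"dy": -0.0145,"dz": 0.0005,"spin": 0}]'

```text
time: 15.65
ee_pos: [0.6242, -0.1951, 0.0739]
eef_rot: [-0.048, 0.963, -0.004, 0.266]
ft_force: [-0.1, 0.0, -0.2]
width: 0.0003
```

```bash
python3 st.py; python3 u.py; python3 - <<'E'
from h import *
for n,(a,b,c,d) in dict(side=(130,270,240,400),top=(130,240,170,340)).items():
    im=cams.camera(n)[a:b,c:d,::-1]; cv2.imwrite(f"pics/{n}8.png",cv2.resize(im,None,fx=4,fy=4,interpolation=cv2.INTER_CUBIC))
E
```

```text
time 15.65
joint_positions [ 1.3259  0.5329 -1.1613  1.9765  0.6629  0.4815  1.497 ]
ee_pos [ 0.6242 -0.1951  0.0739]
ft_force [-0.0784  0.0281 -0.1612]
width 0.0003
[[-0.854 -0.09   0.512]
 [-0.094  0.995  0.018]
 [-0.512 -0.033 -0.859]]
unit 0.0124 -0.181 0.0739 (y rel t1)
```

View pics/side8.png

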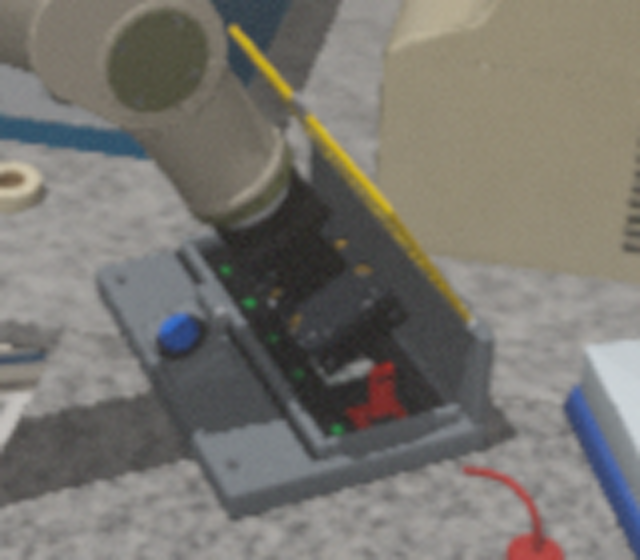

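View pics/top8.png

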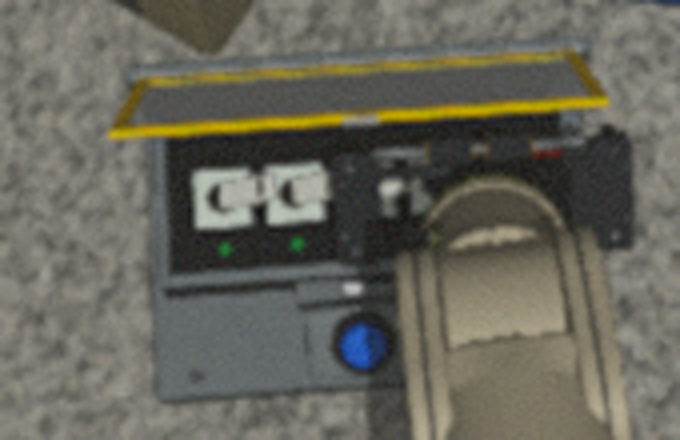

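>>> arm_command --increments '[{"gripper": 0,"dx": 0,"dy": -0.005,"dz": 0,"spin": 0},{"gripper": 0,"dx": 0,"dy": 0,"dz": 0,"spin": 0},{"gripper": 0,"dx": 0,"dy": 0.005,"dz": -0.01,"spin": 0},{"gripper": 0,"dx": 0,"dy": 0,"dz": -0.03,"spin": 0},{"gripper": 0,"dx": 0.021,"dy": 0,"dz": -0.013,"spin": 0},{"gripper": 0,"dx": 0.021,"dy": 0,"dz": -0.013,"spin": 0},{"gripper": 0,"dx": 0.021,"dy": 0,"dz": -0.013,"spin": 0},{"gripper": 0,"dx": 0.021,"dy": 0,"dz": -0.013,"spin": 0}]'

```text
time: 16.75
ee_pos: [0.51, -0.2019, 0.1088]
eef_rot: [-0.048, 0.964, -0.002, 0.263]
ft_force: [-0.4, 0.9, -0.5]
width: 0.0004
```

```bash
python3 st.py; python3 u.py; python3 - <<'E'
from h import *
for n,(a,b,c,d) in dict(side=(130,270,240,400),top=(130,240,170,340)).items():
    im=cams.camera(n)[a:b,c:d,::-1]; cv2.imwrite(f"pics/{n}9.png",cv2.resize(im,None,fx=4,fy=4,interpolation=cv2.INTER_CUBIC))
E
```

```text
time 16.75
joint_positions [ 1.871   0.2247 -1.4686  2.1691 -0.0495  0.4739  2.1688]
ee_pos [ 0.51   -0.2019  0.1088]
ft_force [-0.4195  0.897  -0.5157]
width 0.0004
[[-0.857 -0.092  0.507]
 [-0.094  0.995  0.021]
 [-0.507 -0.03  -0.862]]
unit -0.1019 -0.1765 0.1088 (y rel t1)
```

View pics/side9.png

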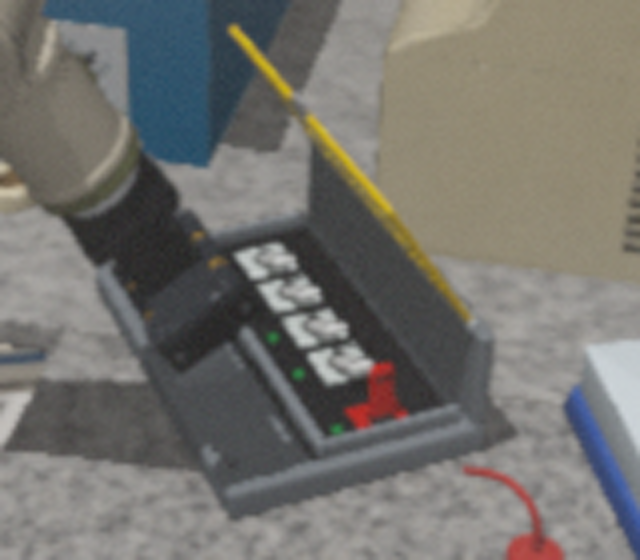

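View pics/top9.png

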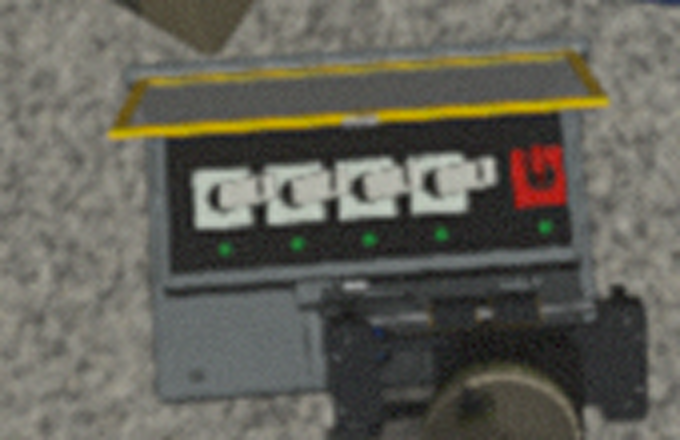

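>>> arm_command --increments '[{"gripper": 0,"dx": -0.006,"dy": -0.001,"dz": -0.012,"spin": 0},{"gripper": 0,"dx": -0.006,"dy": -0.001,"dz": -0.012,"spin": 0},{"gripper": 0,"dx": -0.006,"dy": -0.001,"dz": -0.012,"spin": 0},{"gripper": 0,"dx": -0.006,"dy": -0.001,"dz": -0.012,"spin": 0},{"gripper": 0,"dx": 0,"dy": 0,"dz": 0,"spin": 0},{"gripper": 0,"dx": 0,"dy": 0,"dz": 0,"spin": 0},{"gripper": 0,"dx": 0,"dy": 0,"dz": 0,"spin": 0},{"gripper": 0,"dx": 0,"dy": 0,"dz": 0,"spin": 0}]'

```text
time: 17.85
ee_pos: [0.5077, -0.2046, 0.1627]
eef_rot: [-0.048, 0.963, -0.002, 0.263]
ft_force: [0.8, 0.7, 1.2]
width: 0.0004
```

```bash
python3 st.py; python3 u.py; python3 - <<'E'
from h import *
im=cams.camera("top"); cv2.imwrite("pics/top10.png",im[:,:,::-1])
im=cams.camera("side"); cv2.imwrite("pics/side10.png",im[:,:,::-1])
E
```

```text
time 17.85
joint_positions [ 1.7712 -0.0943 -1.2322  2.1187 -0.6038  0.6756  2.597 ]
ee_pos [ 0.5077 -0.2046  0.1627]
ft_force [0.8382 0.6542 1.166 ]
width 0.0004
[[-0.857 -0.092  0.508]
 [-0.094  0.995  0.022]
 [-0.507 -0.029 -0.861]]
unit -0.1044 -0.1789 0.1627 (y rel t1)
```

View pics/top10.png

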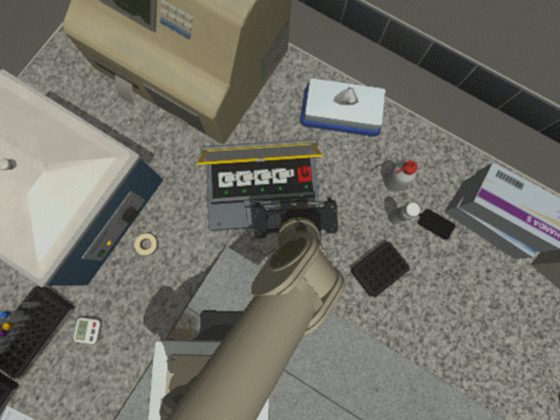

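View pics/side10.png

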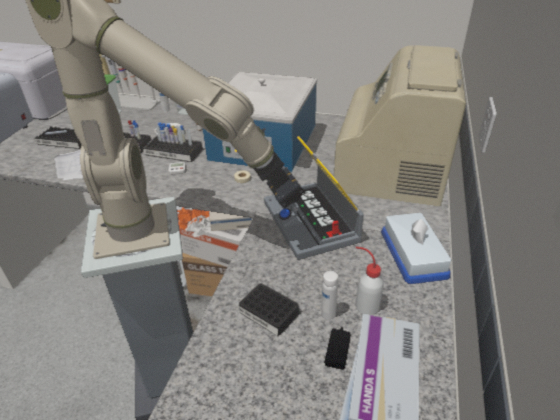

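```bash
python3 -c "
from h import *
s=read_state(); print(s['joint_vel'],s['joint_positions'][6]); print(job.close_job())"
```

```text
[-0.00981593 -0.00599036  0.01153384 -0.00150981 -0.00147943 -0.00124206
  0.00326618] 2.59727655505321
the job is handed in; nothing more can be done
None
```

I pushed the blue button, the guard sprang fully open, and one low finger drag laid all four white toggles over to off. I handed the job in at about 17.9 s of the 48 s; no verdict was reported.

**How it went:** The moves offer no tilt command. I got the roughly 32 degree lean back by driving the arm up past its reach, where the tool tips. I then kept that lean for both the button press and the drag, with the fingers shut.

**Last pictures:** They show the four white toggles down, the red one standing, the guard open and the bystanders where they began. The hand was hovering in front of the unit, touching nothing, with only about 1 N on the wrist.

**Not as planned or not checked:**
- The button press bottomed out at about 37 N, more than needed.
- The wrist showed about 15 N just after the retreat from the button, while the arm was swinging between postures near its limits. It was gone one call later.
- Several joints came very close to their limits. Joint 2 read -0.5001 just then, against its -0.5 limit. Joint 7 stood at 2.597 of 2.6 at hand-in.
- One descent stopped short and I made it up in the next call.
- I judged the button's return only by eye from the earlier pictures. The hand partly covered it in the last ones.

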